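# Turn the finishing turntable to bring the amber bishop before the magnifier

### The arm

A 6-joint arm with a two-finger parallel gripper is mounted at the origin on the work surface. World frame = base frame: x ahead of the robot, y to its left, z up, the work surface at z = 0. Lengths are in m, angles in rad, forces in N, time in s.
With the tool pointing down it reaches from about 0.275 to 0.75 m from the base axis. Payload 10.2 kg.
Tool frame: the origin (TCP) lies midway between the tips of the shut fingers; the grasp point (between the pads) lies 19 mm behind it (env.hold_point_z is the distance from the TCP to the grasp point, in m); x points along the fingers, z is the direction in which the jaws open and shut, and the axes are right-handed (so a half turn about x gives the same grasp; the last joint's range is limited). The gripper opens to 85 mm and grips with 20 to 120 N. Pads are 22 mm wide; open, the fingers measure 114 mm over their backs; the gripper's body (76 mm by 85 mm) begins 54 mm behind the grasp point. The pads swing forward as they close: fully open they stand 13 mm farther back than shut.
Start: joints at [-1.509, 0.313, 1.498, -0, 1.331, -0.223], TCP at [0.147, -0.504, 0.231] pointing down, gripper open.
Joint ranges: [-2.94, 2.94], [-0.97, 2.17], [0.19, 2.56], [-1.23, 4.37], [0.02, 3.11], [-2.88, 2.88]. Speed limits (rad/s): [2.39, 2.39, 3.01, 3.14, 3.14, 3.14].

### API

Orientations are given as a unit quaternion [x, y, z, w].
In Python, from bench import env, kinematics, monitor, eyes, job gives the robot as it stands. The module is installed in compiled form; this text tells all that it offers. Calls block until the motion is done:
- env.reach(position, orientation): joint-space move of the TCP to a pose.
- env.movel(position, velocity=0.15, frame=None, guard=None): straight line of the TCP; frame=None keeps the orientation; velocity is the mean speed in m/s. With guard (N) it stops when the force on the tool has changed by that much, and returns True; else False.
- env.set_joints(angles): joint-space move.
- env.release() and env.close_gripper(effort=None): open the fingers fully, or close them until they stop; effort is the grip in N (None keeps the last).
- env.hold(seconds).
- kinematics.ik(position, orientation): joint angles nearest the present ones, or None.
- monitor.sense(): the state.
- eyes.grab_frame(name): name is "scene" or "top" or "wrist"; returns a dict with "frame" (400x640x3 uint8, red, green, blue), "mtx" (3x3 intrinsics, pixels), "k1" (the pictures are not rectified: a ray, as slopes to the right and down, at radius r is drawn at 1 + k1 r^2 times it, then the intrinsics apply), "view" (4x4, takes a point from world to camera coordinates). Camera axes: x right, y down, z forward; pixel columns grow to the right and rows downward; lengths in m; the calibration is good to about 2 mm. A picture is of the moment at which its call begins. There is no depth.
A pose or a line that the arm cannot do raises env.MotionError and nothing moves.
- job.hand_in(): hands the job in, once; it reports no verdict.
The state is a dict: "clock": time; "joints": joint angles; "qvel": joint speeds; "joint_efforts": joint torques, N m; "position": TCP position; "ee_rot": TCP orientation; "contact_force": force on the tool from outside, world axes, zero at the start; "ft_torque": the same for the moment, N m; "finger_gap": opening from 0.0 (shut) to 1.0 (fully open).
Only numpy, scipy, OpenCV 4.12 (cv2) and the standard library are available. Lean on these libraries where they do the work, as an engineer would, in place of code of your own. Each camera call takes 0.05 s, during which the arm holds its last target.

### The job

Push the turntable round gently by its scalloped rim with your fingertips until the amber bishop stands squarely in front of the magnifier's lens, centred on it, then leave the turntable at rest there. The pieces are freshly polished: never touch them or the mat they stand on, let none topple or slide out of its place, and leave the magnifier and everything else on the bench alone.

Things in the scene. Friction and masses are not known exactly. Their poses are not given: they have to be found in the camera images.
- turntable: aluminium wheel of a bench turntable: disc 20 mm thick, 116 mm radius, with 8 rim lobes (40 mm wide, round-ended, out to 154 mm from the axis, at 0, 45, 90.. degrees in its own frame). Between lobes, at 22.5, 67.5.. degrees, are open scallops 62 mm wide: a fingertip goes down there and pushes sideways on a lobe. Origin: on the upright axis, disc underside, 45 mm above the bench; x, y turn with it
- foot: grey cast foot under the wheel, 85 mm radius, fixed to the bench; origin on the turntable's axis at bench level. Its bearing turns endlessly either way, greased and damped (about 1 N at the rim, 3 N when turned at 1 rad/s), and stops almost at once when no longer pushed
- mat: round black grippy rubber mat fixed on top of the wheel, turning with it: 106 mm radius, 3 mm thick, its top 68 mm above the bench; five chess pieces stand on it in a ring; origin at the centre of its underside
- lens (a point): centre of the glass of the upright bench magnifier, 94 mm above the bench, on the robot's side of the turntable: a round lens in a black ring 82 mm across, 10 mm thick, top 135 mm above the bench. Its x axis is level and is the line of sight: out of the lens and across the turntable's axis, 185 mm away; y is level across the lens, z up
- bishop_mid (a point): the amber (orange) bishop, the only coloured piece: middle of its height and axis; 55 mm tall, foot 24 mm across, 30 g; a loose piece standing freely on the rubber mat, its middle 75 mm from the turntable's axis. It is to be brought to the point of its circle nearest the lens, on the lens's line of sight
- pawn_a_mid (a point): frosted pale pawn, 37.5 mm tall, foot 22 mm across; middle of its height; a loose piece standing freely on the rubber mat, its middle 75 mm from the turntable's axis
- pawn_b_mid (a point): second frosted pawn, as the first; a loose piece standing freely on the rubber mat, its middle 75 mm from the turntable's axis
- rook_a_mid (a point): frosted pale rook, 41 mm tall, foot 24 mm across; middle of its height; a loose piece standing freely on the rubber mat, its middle 75 mm from the turntable's axis
- rook_b_mid (a point): second frosted rook, as the first; a loose piece standing freely on the rubber mat, its middle 75 mm from the turntable's axis
- magnifier: the whole magnifier with its weighted steel foot (34 mm radius), fixed; origin under the lens at bench level, axes as the lens's
- paste_tin: loose round tin of polishing paste, 72 mm across, 42 mm high, left of the turntable; origin at its underside; leave alone
- brush: loose brush lying at the right; origin at its underside; leave alone
- felt_block: loose grey felt polishing block 90 x 50 x 30 mm at the right; origin at its underside; leave alone
- jar: loose amber jar with red cap, 60 mm across, 85 mm high, at the left far side; origin at its underside; leave alone

How it is judged:
By the outcome, as a careful person would: the job done as asked, in the order asked, and still so for the second after the job is handed in, with the robot touching nothing.
It also fails if it takes over 58 s, if anything falls off the work surface, if the arm or the gripper's body presses on something with over 40 N, if the wrist force passes 120 N, or if a joint passes its speed limit or range.

## Working session

There is one attempt and no reset: what is moved stays moved. The work goes in short steps, each a Python script; the robot and the scene stay as the last script left them, time stands still between calls to the robot, and variables do not carry over. Pictures are saved under pics/ and viewed, and the job is handed in when it is done.

```bash
mkdir -p pics; ls
python3 - <<'E'
from bench import env, kinematics, monitor, eyes, job
import cv2
for n in("scene","top","wrist"):
    f=eyes.grab_frame(n); cv2.imwrite(f"pics/{n}0.png",f["frame"][:,:,::-1])
    print(n,f["mtx"],f["k1"],f["view"])
s=monitor.sense();print(s)
E
```

```text
pics
scene [[406.53943894   0.         324.49058019]
 [  0.         406.53943894 196.3324963 ]
 [  0.           0.           1.        ]] 0.010390011737202495 [[ 0.85328728  0.52124637  0.0142495  -0.40288691]
 [ 0.30116054 -0.47032708 -0.82951478 -0.08553703]
 [-0.42567964  0.71210579 -0.55830295  1.64369572]
 [ 0.          0.          0.          1.        ]]
top [[418.54841476   0.         320.07923604]
 [  0.         418.54841476 200.13106883]
 [  0.           0.           1.        ]] -0.019747202709894992 [[ 0.01368772 -0.99956285  0.02620615 -0.02237683]
 [-0.99885644 -0.01486936 -0.0454391   0.46456674]
 [ 0.04580891 -0.02555423 -0.99862332  1.44992724]
 [ 0.          0.          0.          1.        ]]
wrist [[295.79755487   0.         323.30460648]
 [  0.         295.79755487 199.2103016 ]
 [  0.           0.           1.        ]] -0.04826037086003732 [[ 2.80828275e-01 -9.59757805e-01 -6.59425135e-04 -5.24855777e-01]
 [-9.09850278e-01 -2.66443720e-01  3.18088378e-01 -4.15772987e-02]
 [-3.05463503e-01 -8.87282324e-02 -9.48060836e-01  3.81151894e-01]
 [ 0.00000000e+00  0.00000000e+00  0.00000000e+00  1.00000000e+00]]
{'clock': 0.15, 'joints': array([-1.50936061e+00,  3.13331025e-01,  1.49825573e+00,  3.45325411e-05,
        1.33100559e+00, -2.23408725e-01]), 'qvel': array([ 0.00107331, -0.00306585, -0.00104142,  0.00086301,  0.00117202,
       -0.00125293]), 'joint_efforts': array([ 1.86262355e-04, -4.12371147e+01, -2.59798855e+01, -2.45886868e-04,
        3.21759828e-03,  5.48877125e-06]), 'position': array([ 0.1475096 , -0.50365179,  0.23086423]), 'ee_rot': array([ 0.42424621,  0.56612619, -0.4236922 ,  0.56568649]), 'contact_force': array([ 0.47668795, -0.7265418 ,  0.77526912]), 'ft_torque': array([0.00114918, 0.02126675, 0.0030424 ]), 'finger_gap': 1.0009772132159658}
```

View pics/top0.png

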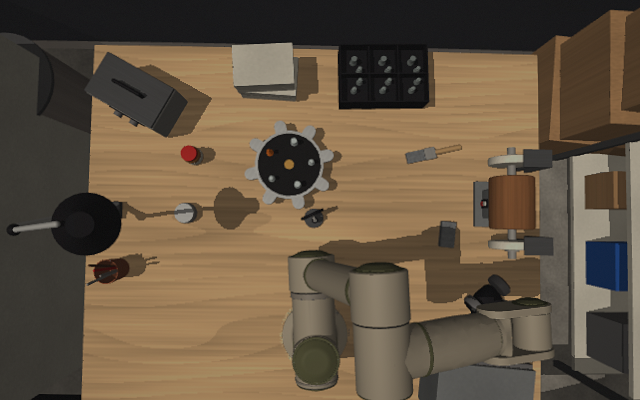

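View pics/scene0.png

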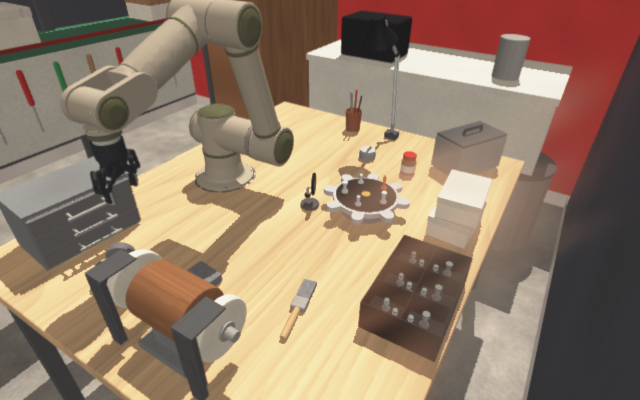

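Run:
```python
import cv2
a=cv2.imread('pics/top0.png')[110:235,230:355]
cv2.imwrite('pics/topc.png',cv2.resize(a,(600,600),interpolation=cv2.INTER_CUBIC))
a=cv2.imread('pics/scene0.png')[140:240,290:420]
cv2.imwrite('pics/scenec.png',cv2.resize(a,(780,600),interpolation=cv2.INTER_CUBIC))
```

```text
(no output)
```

View pics/topc.png

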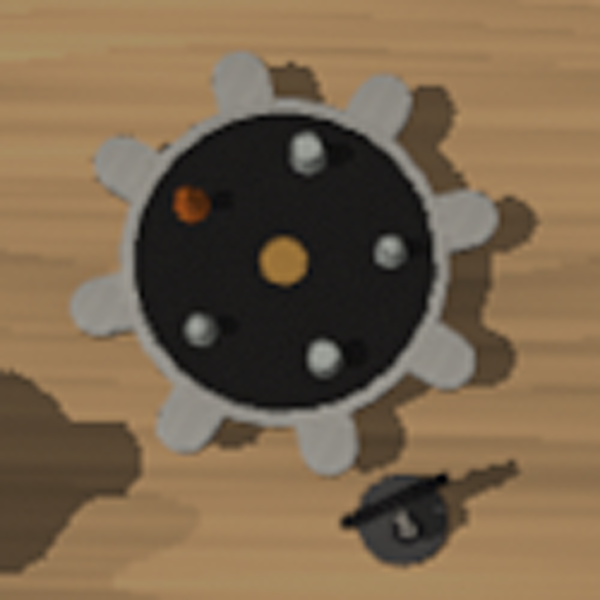

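View pics/scenec.png

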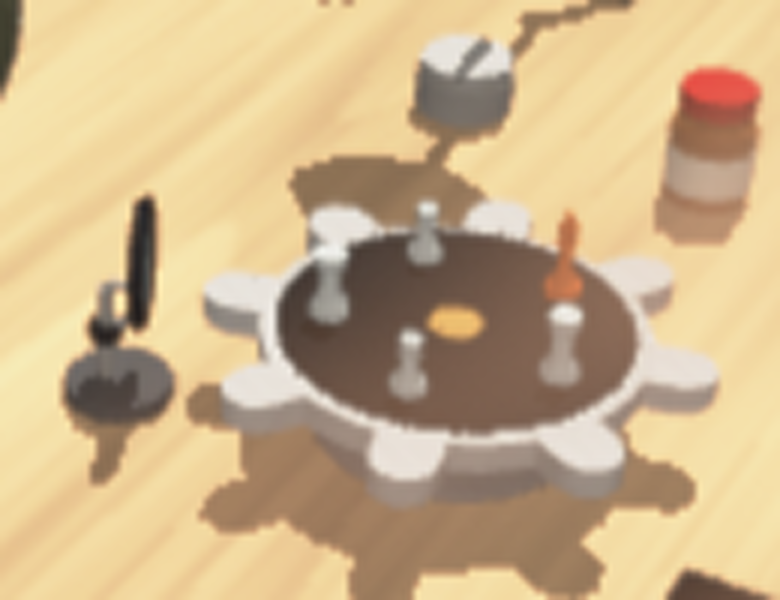

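```bash
cat > h.py <<'E'
import numpy as np, cv2
def ray(f,uv):
    K,V=f["mtx"],np.array(f["view"]); d=np.array([(uv[0]-K[0,2])/K[0,0],(uv[1]-K[1,2])/K[1,1]])
    s=d.copy()
    for _ in range(20): s=d/(1+f["k1"]*(s@s))
    R=V[:3,:3]; return -R.T@V[:3,3], R.T@np.r_[s,1]
def onz(f,uv,z):
    o,d=ray(f,uv); return o+d*(z-o[2])/d[2]
def tri(f,a,g,b):
    o,d=ray(f,a);p,e=ray(g,b)
    t=np.linalg.lstsq(np.c_[d,-e],p-o,rcond=None)[0]
    A=o+t[0]*d;B=p+t[1]*e
    return (A+B)/2,np.linalg.norm(A-B)
def blobs(f,m,box,minA=4):
    x0,y0,x1,y1=box; mm=np.zeros(m.shape,np.uint8); mm[y0:y1,x0:x1]=m[y0:y1,x0:x1]
    n,l,st,c=cv2.connectedComponentsWithStats(mm,connectivity=8)
    return [(st[i].tolist(),c[i].round(2).tolist()) for i in range(1,n) if st[i][4]>=minA]
def hsv(f): return cv2.cvtColor(f["frame"],cv2.COLOR_RGB2HSV)
E
cat > m.py <<'E'
from bench import eyes,monitor
from h import *
t=eyes.grab_frame("top");s=eyes.grab_frame("scene")
def colours(f,box):
    H=hsv(f).astype(int);h,S,v=H[...,0],H[...,1],H[...,2]
    return dict(bish=blobs(f,((h<=12)&(S>150)&(v>60)),box),gold=blobs(f,((h>12)&(h<=25)&(S>110)&(v>100)),box),
      black=blobs(f,((v<48)),box,10), pale=blobs(f,((S<60)&(v>90)),box,10))
for n,f,b in(("top",t,(240,115,340,240)),("scene",s,(295,165,420,235))):
    for k,x in colours(f,b).items(): print(n,k,x)
E
python3 m.py
```

```text
top bish [([266, 149, 8, 8, 43], [269.26, 152.19])]
top gold [([240, 115, 100, 37, 1736], [294.44, 126.94]), ([240, 142, 100, 98, 3546], [283.62, 205.85]), ([284, 160, 10, 9, 74], [288.59, 164.08])]
top black [([258, 134, 62, 61, 2644], [288.76, 164.2]), ([302, 209, 21, 15, 137], [314.98, 215.74])]
top pale [([245, 121, 89, 88, 1610], [289.36, 165.02]), ([291, 138, 6, 8, 38], [293.24, 141.13]), ([308, 159, 6, 6, 23], [310.26, 161.61]), ([269, 176, 4, 6, 20], [270.65, 178.35]), ([294, 181, 7, 7, 33], [296.82, 183.73])]
scene bish [([384, 187, 3, 2, 4], [385.0, 187.5])]
scene gold [([385, 177, 2, 6, 6], [385.67, 179.5]), ([361, 191, 10, 6, 49], [365.39, 193.37])]
scene black [([312, 179, 2, 14, 19], [312.58, 186.37])]
scene pale [([324, 173, 86, 51, 1427], [363.49, 200.68]), ([306, 187, 5, 8, 17], [307.94, 190.41]), ([380, 191, 7, 13, 65], [383.29, 197.26]), ([355, 194, 6, 13, 56], [357.71, 200.39]), ([301, 197, 18, 11, 101], [310.09, 201.66])]
```

```bash
cat >> m.py <<'E'
ax=onz(t,(288.65,164.1),.068);axs=onz(s,(365.39,193.37),.068)
print("axis",ax,axs)
H=hsv(t).astype(int)
print(H[205:228,299:326,2])
e1,e2=(302.1,218.3),(322.3,209.2)
a,b=onz(t,e1,.094),onz(t,e2,.094);print("lens",a,b,np.linalg.norm(a-b),(a+b)/2)
L,g=tri(t,((e1[0]+e2[0])/2,(e1[1]+e2[1])/2),s,(313.2,183.2));print("tri",L,g)
H=hsv(s).astype(int);m=(H[...,0]<=16)&(H[...,1]>110)
print(blobs(s,m,(375,165,395,195)))
A=(ax[:2]+axs[:2])/2
for z in(.085,.0955): 
  B=onz(t,(269.26,152.19),z);print("bish",B,np.linalg.norm(B-ax-[0,0,B[2]-ax[2]]))
E
python3 m.py|tail -n +9
```

```text
axis [0.58185229 0.09303766 0.068     ] [0.58210597 0.09299966 0.068     ]
[[146 148 149 150 124  76  85  85  85  86  85  83  81  96 135 157 155 154
  154 154 154 154 155 154 154 153 154]
 [148 149 150 141 108  74  83  82  82  80  80  96 114 132 154 152 150 151
  151 150 150 150 151 151 151 149 149]
 [151 145 137 126 111 100  77  78  95 113 112 132 154 152 151 150 150 149
  149 149 149 150 145 136 140 147 146]
 [138 130 125 137 151 136 110 110 129 153 145 134 133 127 127 127 127 128
  130 130 130 129 113  89 119 147 147]
 [122 130 149 148 147 148 149 150 152 146 114  78  75  52  53  53  53  58
   62  58  56  51   9   8  86 129 127]
 [152 151 150 150 149 150 151 145 132 114  79  57  60  61  62  59  53  43
   29  23  14  14  13  16  55  78  76]
 [155 154 154 154 153 155 152 125  72  57  59  62  64  61  54  46  26  19
   18  17  15  18  42  61  73  82  81]
 [157 157 156 156 157 154 132  88  57  61  63  60  55  47  28  20  23  20
   21  22  22  30  59  84  87  86  84]
 [159 159 159 159 160 146  97  58  62  61  55  46  30  23  23  23  23  22
   23  28  32  36  41  71  90  88  87]
 [161 16
[... 1231 characters left out ...]
63]
 [168 168 168 168 168 168 171 160 120  70  58  60  62  63  62  62  62  62
   61  57  54  89 146 171 168 166 165]
 [167 167 168 167 167 168 168 171 159 121  82  60  58  58  59  59  58  55
   51  87 120 145 172 169 168 168 167]
 [167 168 168 167 168 167 168 168 170 163 138 119 108  96  91  83 104 115
  113 142 174 170 169 168 167 167 167]]
lens [0.40047364 0.04458205 0.094     ] [ 0.43128307 -0.02132234  0.094     ] 0.07275032957373684 [0.41587835 0.01162986 0.094     ]
tri [0.41630345 0.01199266 0.09655915] 0.0011324000616714444
[([380, 175, 7, 15, 63], [383.71, 183.32])]
bish [0.61830031 0.15716753 0.085     ] 0.07376380669699562
bish [0.61662912 0.15613943 0.0955    ] 0.0720504133462181
```

```bash
cat >> h.py <<'E'
from scipy.spatial.transform import Rotation as R
AX=np.array([.5819,.0930]); RF=.137
def pose(deg,z,r=RF,flip=1,rot=0):
    a=np.radians(deg); t=flip*np.array([-np.sin(a+rot),np.cos(a+rot),0]); x=np.array([0,0,-1.])
    return np.r_[AX+r*np.array([np.cos(a),np.sin(a)]),z], R.from_matrix(np.c_[x,np.cross(t,x),t]).as_quat()
def lobes(f):
    H=hsv(f).astype(int); m=(H[...,1]<60)&(H[...,2]>90)
    P=[]
    for v,u in np.argwhere(m[110:220,235:345]): 
        p=onz(f,(u+235,v+110),.065)[:2]-AX; r=np.hypot(*p)
        if .122<r<.158: P.append(np.arctan2(p[1],p[0]))
    return np.degrees(np.angle(np.exp(8j*np.array(P)).mean()))/8,len(P)
E
python3 - <<'E'
from bench import env,kinematics,eyes,monitor
from h import *
print(lobes(eyes.grab_frame("top")))
print(AX,np.degrees(np.arctan2(.0118-AX[1],.416-AX[0]))%360)
for flip in(1,-1):
  for rot in(0,np.pi/2):
    print(flip,rot)
    for d in range(-60,120,20):
        q=[kinematics.ik(*pose(d,z,flip=flip,rot=rot)) for z in(.05,.2)]
        print(d,[None if k is None else np.round(k,2).tolist() for k in q])
E
```

```text
(np.float64(14.598775265093945), 783)
[0.5819 0.093 ] 206.07950534706984
1 0
-60 [[-0.22, 0.76, 1.28, -0.0, 1.1, -0.74], [-0.22, 0.62, 1.12, -0.0, 1.41, -0.74]]
-40 [[-0.16, 0.84, 1.13, -0.0, 1.17, -1.04], [-0.16, 0.71, 0.96, -0.0, 1.47, -1.04]]
-20 [[-0.1, 0.89, 1.02, -0.0, 1.23, -1.32], [-0.1, 0.78, 0.85, -0.0, 1.52, -1.32]]
0 [[-0.03, 0.92, 0.96, -0.0, 1.25, -1.6], [-0.03, 0.81, 0.78, -0.0, 1.55, -1.6]]
20 [[0.03, 0.92, 0.97, -0.0, 1.25, -1.89], [0.03, 0.81, 0.78, -0.0, 1.55, -1.89]]
40 [[0.09, 0.89, 1.03, -0.0, 1.22, -2.18], [0.09, 0.77, 0.85, 0.0, 1.52, -2.18]]
60 [[0.14, 0.83, 1.15, -0.0, 1.17, -2.47], [0.14, 0.7, 0.98, -0.0, 1.46, -2.47]]
80 [[0.18, 0.75, 1.29, -0.0, 1.1, -2.79], [0.18, 0.61, 1.13, -0.0, 1.4, -2.79]]
100 [None, None]
1 1.5707963267948966
-60 [[-0.22, 0.76, 1.28, -0.0, 1.1, -2.31], [-0.22, 0.62, 1.12, -0.0, 1.41, -2.31]]
-40 [[-0.16, 0.84, 1.13, -0.0, 1.17, -2.61], [-0.16, 0.71, 0.96, -0.0, 1.47, -2.61]]
-20 [None, None]
0 [None, None]
20 [[0.03, 0.92, 0.97, -0.0, 1.25, 2.83], [0.03, 0.81, 0.78, -0.0, 1.55, 2.83]]
40 [[0.09, 0.89, 1.03, -0.0, 1.22, 2.54], [0.09
[... 1049 characters left out ...]
1.1, 0.83], [-0.22, 0.62, 1.12, 0.0, 1.41, 0.83]]
-40 [[-0.16, 0.84, 1.13, -0.0, 1.17, 0.54], [-0.16, 0.71, 0.96, -0.0, 1.47, 0.54]]
-20 [[-0.1, 0.89, 1.02, -0.0, 1.23, 0.25], [-0.1, 0.78, 0.85, -0.0, 1.52, 0.25]]
0 [[-0.03, 0.92, 0.96, -0.0, 1.25, -0.03], [-0.03, 0.81, 0.78, -0.0, 1.55, -0.03]]
20 [[0.03, 0.92, 0.97, -0.0, 1.25, -0.32], [0.03, 0.81, 0.78, -0.0, 1.55, -0.32]]
40 [[0.09, 0.89, 1.03, -0.0, 1.22, -0.6], [0.09, 0.77, 0.85, -0.0, 1.52, -0.6]]
60 [[0.14, 0.83, 1.15, -0.0, 1.17, -0.9], [0.14, 0.7, 0.98, -0.0, 1.46, -0.9]]
80 [[0.18, 0.75, 1.29, -0.0, 1.1, -1.22], [0.18, 0.61, 1.13, -0.0, 1.4, -1.22]]
100 [[0.19, 0.67, 1.45, -0.0, 1.02, -1.55], [0.19, 0.51, 1.29, -0.0, 1.34, -1.55]]
```

Run:
```python
from bench import env,kinematics,eyes,monitor
from h import *
env.close_gripper(20)
p,q=pose(-52.9,.2,flip=-1)
env.reach([.45,-.1,.28],q)
env.reach(p,q)
hit=env.movel(pose(-52.9,.05)[0],velocity=.12,guard=5)
s=monitor.sense();print(hit,s["clock"],s["position"],s["contact_force"],s["finger_gap"])
f=eyes.grab_frame("top");cv2.imwrite("pics/top1.png",cv2.resize(f["frame"][100:240,220:380,::-1],(640,560)))
f=eyes.grab_frame("scene");cv2.imwrite("pics/sc1.png",cv2.resize(f["frame"][80:240,260:450,::-1],(712,600)))
```

```text
False 5.4667 [ 0.66494641 -0.01632676  0.05083227] [ 0.69165128 -0.37512569  1.5557245 ] -0.0007961759393080807
```

View pics/sc1.png

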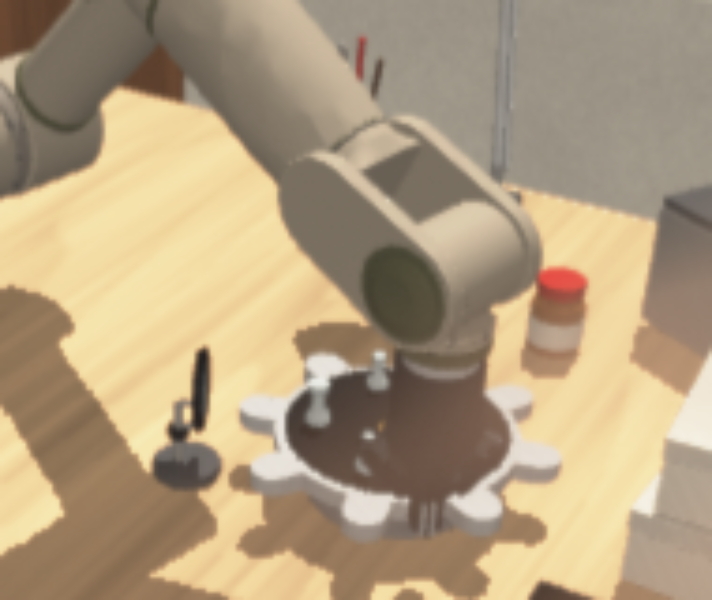

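View pics/top1.png

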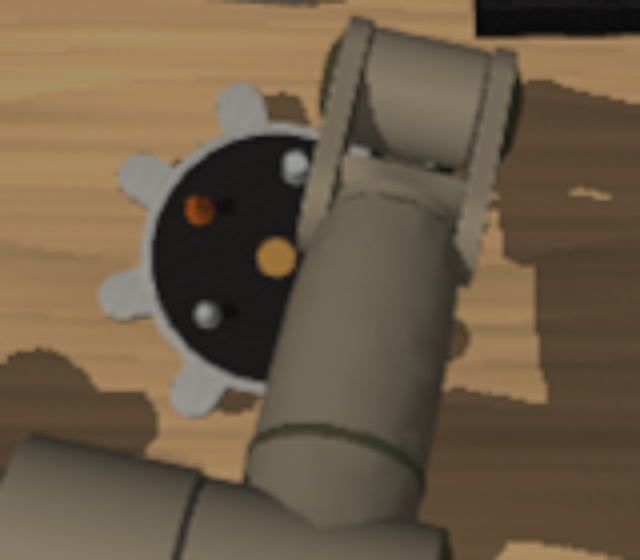

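The fingertips stand in the right-hand scallop (sc1 about (428,515)) between two lobes, clear of the pieces. The bishop is unmoved. I'll push the first part of the stroke now.

Run:
```python
from bench import env,kinematics,eyes,monitor
from h import *
for d,v in [(-43,.03),(-30,.045),(-15,.05),(0,.05),(15,.05),(30,.05)]:
    p,q=pose(d,.05,flip=-1); env.movel(p,velocity=v,frame=q)
    s=monitor.sense();print(d,s["clock"],np.round(s["contact_force"],1))
f=eyes.grab_frame("top");cv2.imwrite("pics/top2.png",cv2.resize(f["frame"][100:240,220:380,::-1],(640,560)))
```

```text
-43 6.5083 [-0.9 -0.5 -0.5]
-30 7.35 [0.4 0.1 0.1]
-15 8.2167 [-0.5  0.1 -0.1]
0 9.0833 [ 0.3 -0.5  0.1]
15 9.95 [ 0.5 -0.5 -0.1]
30 10.8167 [ 0.8  0.9 -0.4]
```

View pics/top2.png

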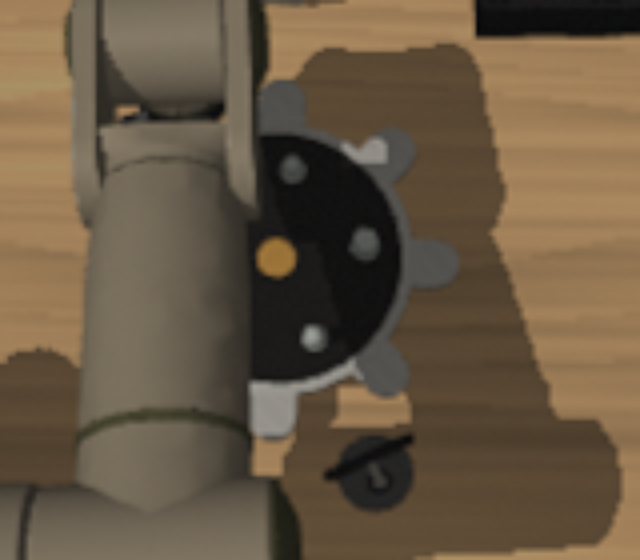

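The wheel turns with the finger and the pieces still stand. The lobes now read about -2° mod 45°. I'll continue to just short of the target, then lift off to measure.

```bash
cat > meas.py <<'E'
from bench import eyes,monitor
from h import *
import sys
t=eyes.grab_frame("top");s=eyes.grab_frame("scene")
n=sys.argv[1] if len(sys.argv)>1 else "x"
cv2.imwrite(f"pics/t{n}.png",cv2.resize(t["frame"][100:240,220:380,::-1],(640,560)))
cv2.imwrite(f"pics/s{n}.png",cv2.resize(s["frame"][80:240,260:450,::-1],(712,600)))
print("lobes",lobes(t))
H=hsv(t).astype(int);m=(H[...,0]<=12)&(H[...,1]>150)&(H[...,2]>40)
bt=blobs(t,m,(250,125,328,205));print(bt)
H=hsv(s).astype(int);m=(H[...,0]<=16)&(H[...,1]>120)
bs=blobs(s,m,(325,160,405,215));print(bs)
for b in bt:
  for z in(.085,.0955):
    p=onz(t,b[1],z)[:2]-AX; print("top",z,p+AX,np.hypot(*p),np.degrees(np.arctan2(p[1],p[0]))%360)
E
python3 - <<'E'
from bench import env,kinematics,eyes,monitor
from h import *
for d,v in [(44,.05),(58,.05),(72,.05),(85,.045)]:
    p,q=pose(d,.05,flip=-1); env.movel(p,velocity=v,frame=q)
p,q=pose(81,.05,flip=-1); env.movel(p,velocity=.05,frame=q)
p[2]=.2; env.movel(p,velocity=.15)
# get clear to the left
env.reach([.40,.33,.25],q)
print(monitor.sense()["clock"])
E
python3 meas.py 3
```

```text
16.575
lobes (np.float64(10.060981070518544), 605)
[([289, 182, 8, 8, 45], [292.2, 185.82])]
[([402, 160, 3, 4, 9], [403.33, 161.33]), ([342, 176, 7, 16, 65], [345.54, 184.83]), ([361, 191, 10, 5, 13], [365.77, 192.23])]
top 0.085 [0.5075122  0.07918072] 0.07566054383515677 190.52406428189585
top 0.0955 [0.50668115 0.07874401] 0.07655788172022525 190.73179798683617
```

View pics/t3.png

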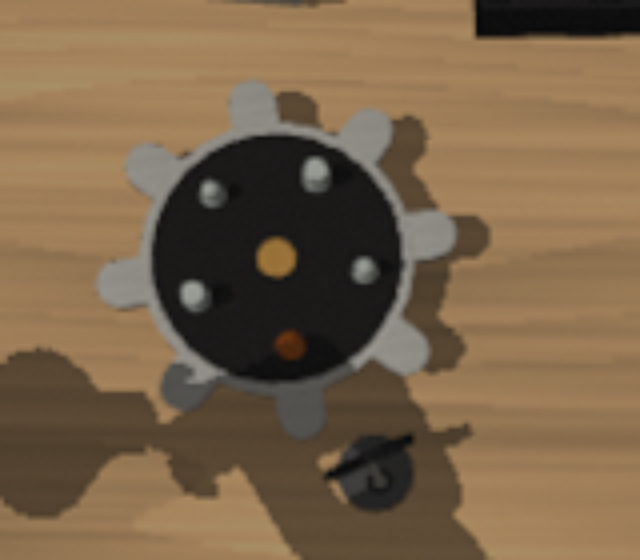

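View pics/s3.png

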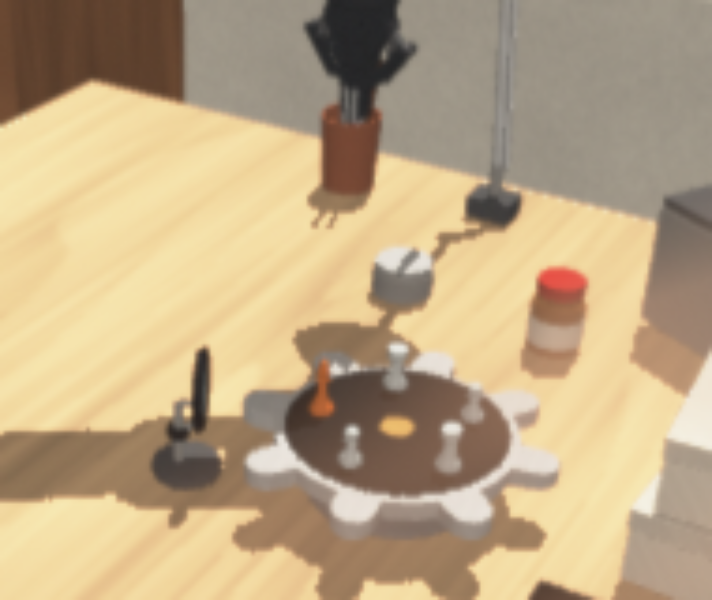

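Run:
```python
from bench import env,kinematics,eyes,monitor
from h import *
s=monitor.sense();f=eyes.grab_frame("wrist")
V=f["view"];C=-V[:3,:3].T@V[:3,3]
off=R.from_quat(s["ee_rot"]).inv().apply(C-s["position"]);print(C,s["position"],off)
best=None
for fl in(1,-1):
  for d in(60,75,90,100):
    q=pose(d,.2,flip=fl)[1]; o=R.from_quat(q).apply(off); p=np.array([.50,.055,.40])-o
    j=kinematics.ik(p,q); print(fl,d,o,p,None if j is None else j.round(2))
```

```text
[0.41408265 0.41014835 0.39269049] [0.40113792 0.32942299 0.24933014] [-1.43413475e-01  8.16633926e-02 -6.07102306e-05]
1 60 [-0.04077912 -0.07075293  0.14341347] [0.54077912 0.12575293 0.25658653] [ 0.02  0.36  1.36 -0.    1.42 -2.6 ]
1 75 [-0.0210774  -0.07889649  0.14341347] [0.5210774  0.13389649 0.25658653] [ 0.03  0.32  1.42 -0.    1.4  -2.85]
1 90 [ 6.07102306e-05 -8.16633926e-02  1.43413475e-01] [0.49993929 0.13666339 0.25658653] None
1 100 [ 0.01424049 -0.0804122   0.14341347] [0.48575951 0.1354122  0.25658653] None
-1 60 [0.04077912 0.07075293 0.14341347] [ 0.45922088 -0.01575293  0.25658653] [-0.29  0.15  1.64 -0.    1.35  0.23]
-1 75 [0.0210774  0.07889649 0.14341347] [ 0.4789226  -0.02389649  0.25658653] [-0.29  0.19  1.59 -0.    1.36 -0.03]
-1 90 [-6.07102306e-05  8.16633926e-02  1.43413475e-01] [ 0.50006071 -0.02666339  0.25658653] [-0.29  0.24  1.53 -0.    1.37 -0.29]
-1 100 [-0.01424049  0.0804122   0.14341347] [ 0.51424049 -0.0254122   0.25658653] [-0.28  0.27  1.48 -0.    1.38 -0.45]
```

Run:
```python
from bench import env,kinematics,eyes,monitor
from h import *
q=pose(116,.2,flip=-1)[1]
env.reach([.536,-.02,.27],q)
f=eyes.grab_frame("wrist");cv2.imwrite("pics/w1.png",f["frame"][:,:,::-1])
import pickle;pickle.dump(f,open("w1.pkl","wb"))
print(monitor.sense()["clock"])
```

```text
18.175
```

View pics/w1.png

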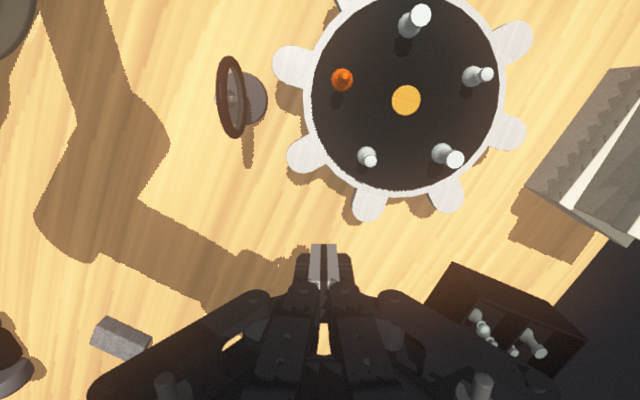

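The wrist view shows everything needed: lens ring around (230,97), gold hub (406,100), bishop (342,78). I'll measure precisely from it.

```bash
cat > wm.py <<'E'
from h import *
import sys,pickle
f=pickle.load(open(sys.argv[1],"rb"))
H=hsv(f).astype(int);h,S,v=H[...,0],H[...,1],H[...,2]
g=[b for b in blobs(f,(h>12)&(h<=28)&(S>110)&(v>100),(385,80,430,120)) if b[0][4]>200];print("gold",g)
m=((h<=12)&(S>150)&(v>60)); box=(315,40,372,175)
bs=max(blobs(f,m,box),key=lambda b:b[0][4]);print("bish",bs)
# mat ellipse
mm=((v<70)).astype(np.uint8);mm[:,:250]=0;mm[215:]=0;mm[:,520:]=0
mm=cv2.morphologyEx(mm,cv2.MORPH_CLOSE,np.ones((5,5),np.uint8))
c=max(cv2.findContours(mm,cv2.RETR_EXTERNAL,cv2.CHAIN_APPROX_NONE)[0],key=cv2.contourArea)[:,0]
k=c[(c[:,1]>3)]; P=np.array([onz(f,u,.068)[:2] for u in k])
A=np.c_[2*P,np.ones(len(P))];x=np.linalg.lstsq(A,(P**2).sum(1),rcond=None)[0]
for _ in range(3):
    r=np.hypot(*(P-x[:2]).T);ok=abs(r-np.median(r))<.002;x=np.linalg.lstsq(A[ok],(P[ok]**2).sum(1),rcond=None)[0]
print("mat circle",x[:2],np.sqrt(x[2]+x[:2]@x[:2]),ok.mean())
a=onz(f,g[0][1],.069);print("hub",a)
# ring (black, v low) extremes along ring
ring=((v<60)).astype(np.uint8);ring[:,:205]=0;ring[:,262:]=0;ring[:45]=0;ring[150:]=0
c=max(cv2.findContours(ring,cv2.RETR_EXTERNAL,cv2.CHAIN_APPROX_NONE)[0],key=cv2.contourArea)[:,0]
print("ring bbox",c.min(0),c.max(0))
top=c[c[:,1]<=c[:,1].min()+1].mean(0);bot=c[c[:,1]>=c[:,1].max()-1].mean(0)
print(top,bot)
pa,pb=onz(f,top,.094),onz(f,bot,.094);L=(pa+pb)/2
print("ring",np.linalg.norm(pa-pb),"lens",L)
for o in(a[:2],x[:2]):
    d=L[:2]-o;print("dist",np.hypot(*d),"ang",np.degrees(np.arctan2(d[1],d[0]))%360)
    for z in(.085,.0955,.11):
        p=onz(f,bs[1],z)[:2]-o;print("  b",z,np.hypot(*p),np.degrees(np.arctan2(p[1],p[0]))%360)
d=pb-pa;print("ring normal",np.degrees(np.arctan2(d[1],d[0]))%360-90)
E
python3 wm.py w1.pkl; python3 -c "
import cv2;a=cv2.imread('pics/w1.png')[40:150,200:360];cv2.imwrite('pics/w1c.png',cv2.resize(a,(800,550)))"
```

```text
gold [([391, 85, 30, 31, 733], [405.63, 99.8])]
bish ([330, 68, 23, 23, 352], [341.41, 80.12])
mat circle [0.57800646 0.09547961] 0.08459740566988354 0.24328593996840442
hub [0.58187384 0.09500404 0.069     ]Traceback (most recent call last):
  File "wm.py", line 20, in <module>
    c=max(cv2.findContours(ring,cv2.RETR_EXTERNAL,cv2.CHAIN_APPROX_NONE)[0],key=cv2.contourArea)[:,0]
      ~~~^^^^^^^^^^^^^^^^^^^^^^^^^^^^^^^^^^^^^^^^^^^^^^^^^^^^^^^^^^^^^^^^^^^^^^^^^^^^^^^^^^^^^^^
ValueError: max() iterable argument is empty
```

View pics/w1c.png

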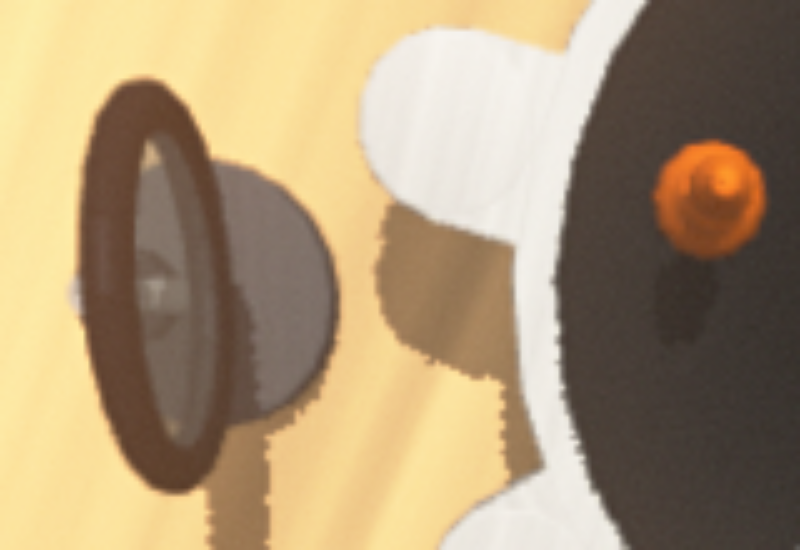

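```bash
python3 - <<'E'
s=open('wm.py').read()
i=s.index("# mat ellipse");j=s.index("a=onz");k=s.index("# ring (black");l=s.index("print(top,bot)")
s=s[:i]+s[j:k]+"top=np.array(eval(sys.argv[2]));bot=np.array(eval(sys.argv[3]))\n"+s[l:]
s=s.replace("(a[:2],x[:2])","(a[:2],)")
open('wm.py','w').write(s)
E
python3 wm.py w1.pkl "(228.0,55.2)" "(235.2,138.2)"
```

```text
gold [([391, 85, 30, 31, 733], [405.63, 99.8])]
bish ([330, 68, 23, 23, 352], [341.41, 80.12])
hub [0.58187384 0.09500404 0.069     ]
[228.   55.2] [235.2 138.2]
ring 0.08194910411546451 lens [0.41384455 0.01485942 0.094     ]
dist 0.18616391647231909 ang 205.49965557235265
  b 0.085 0.07529041258581673 191.2321274507305
  b 0.0955 0.07571024616653856 191.8208579918435
  b 0.11 0.07630298435477907 192.62308997032804
ring normal 206.18596409748437
```

```bash
cat > push.py <<'E'
import sys
from bench import env,kinematics,eyes,monitor
from h import *
import pickle
d0,tgt,n=float(sys.argv[1]),float(sys.argv[2]),sys.argv[3]
p,q=pose(d0,.2,flip=-1); env.reach(p,q)
p,q=pose(d0,.05,flip=-1); print(env.movel(p,velocity=.12,guard=6))
d=d0
while d<tgt-.01:
    d=min(d+7,tgt); p,q=pose(d,.05,flip=-1); env.movel(p,velocity=.03,frame=q)
env.hold(.2);print(d,monitor.sense()["position"])
p,q=pose(d-3.5,.05,flip=-1); env.movel(p,velocity=.03,frame=q)
p[2]=.2; env.movel(p,velocity=.2)
env.reach([.536,-.02,.27],pose(116,.2,flip=-1)[1]); env.hold(.2)
f=eyes.grab_frame("wrist");cv2.imwrite(f"pics/w{n}.png",f["frame"][:,:,::-1]);pickle.dump(f,open(f"w{n}.pkl","wb"))
print(monitor.sense()["clock"])
E
python3 push.py 80 98.7 2; python3 wm.py w2.pkl "(228.0,55.2)" "(235.2,138.2)"
```

```text
False
98.7 [0.5612092  0.22843266 0.04994408]
25.35
gold [([391, 85, 30, 31, 731], [405.71, 100.09])]
bish ([328, 86, 22, 23, 320], [338.24, 98.1])
hub [0.58189239 0.09507078 0.069     ]
[228.   55.2] [235.2 138.2]
ring 0.08187297072283727 lens [0.41389199 0.01507106 0.094     ]
dist 0.18607548661021897 ang 205.46321262065194
  b 0.085 0.07587782355229024 204.85001470946352
  b 0.0955 0.0763739653610512 204.91551425308415
  b 0.11 0.07705927514525865 205.00457923892688
ring normal 206.2472496393641
```

View pics/w2.png

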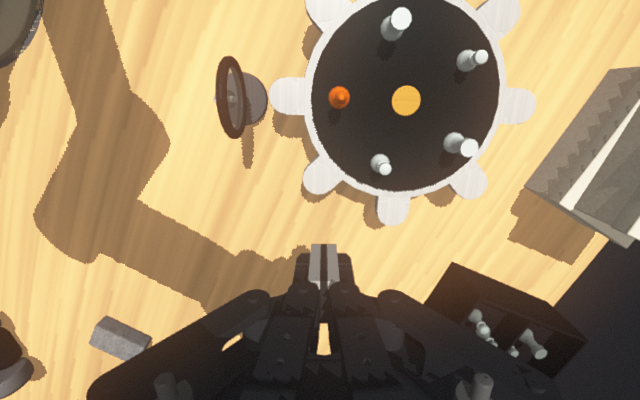

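Bishop at (338,98), lens centre (231.6,97), hub (406,100): almost aligned, with the wrist camera putting it 0.55° short. I'll cross-check with the top and scene cameras with the arm clear.

```bash
python3 - <<'E'
from bench import env
from h import *
env.reach([.36,-.30,.28],pose(116,.2,flip=-1)[1]); env.hold(.2)
E
python3 meas.py 4
python3 - <<'E'
import cv2
a=cv2.imread('pics/t4.png');print(a.shape)
E
```

```text
lobes (np.float64(-20.87020247974183), 788)
[([294, 181, 8, 8, 47], [297.26, 184.55])]
[([402, 160, 3, 4, 8], [403.38, 161.12]), ([341, 179, 8, 15, 67], [344.45, 187.67]), ([361, 191, 10, 5, 13], [365.77, 192.23])]
top 0.085 [0.51199431 0.06250632] 0.0762670941459766 203.5673952462295
top 0.0955 [0.51112927 0.06219606] 0.07718405630287573 203.52175326949111
(560, 640, 3)
```

View pics/t4.png

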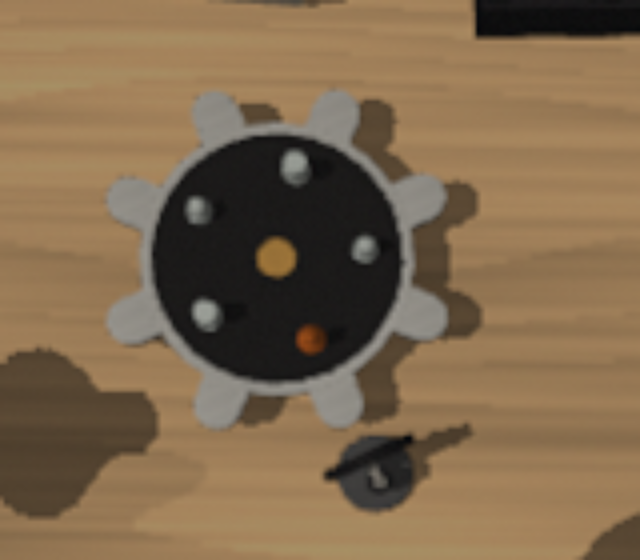

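View pics/s4.png

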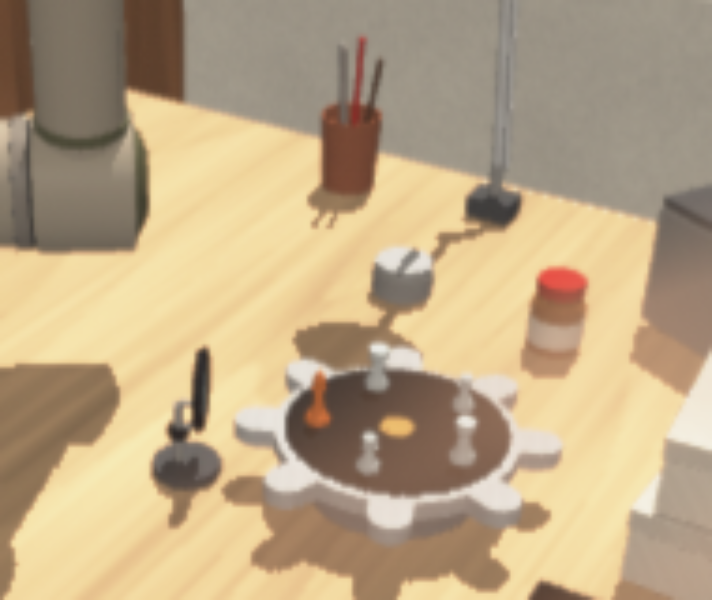

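```bash
python3 push.py 90 99.5 3; python3 wm.py w3.pkl "(228.0,55.2)" "(235.2,138.2)"
python3 - <<'E'
from bench import env,eyes,monitor
from h import *
import pickle
# second viewpoint: camera straight above bishop/lens, lower, gripper on -y side
o=.0817*np.array([np.cos(np.radians(116)),np.sin(np.radians(116))])
c=np.array([.475,.085]); env.reach([*(c-o),.235],pose(116,.2,flip=-1)[1]);env.hold(.2)
f=eyes.grab_frame("wrist");cv2.imwrite("pics/w4.png",f["frame"][:,:,::-1]);pickle.dump(f,open("w4.pkl","wb"))
print(monitor.sense()["clock"])
a=f["frame"][:,:,::-1]
E
```

```text
False
99.5 [0.55936642 0.22813036 0.04995268]
34.2333
gold [([391, 85, 30, 31, 730], [405.71, 100.13])]
bish ([328, 87, 22, 23, 316], [338.2, 99.05])
hub [0.58190953 0.09503688 0.069     ]
[228.   55.2] [235.2 138.2]
ring 0.08187353526160786 lens [0.41388688 0.01507173 0.094     ]
dist 0.18608072111488003 ang 205.450659097407
  b 0.085 0.0758964628333173 205.54310260519736
  b 0.0955 0.07639297846782121 205.58102814866666
  b 0.11 0.07707869709790587 205.63259821785326
ring normal 206.24778402283857
34.8083
```

View pics/w4.png

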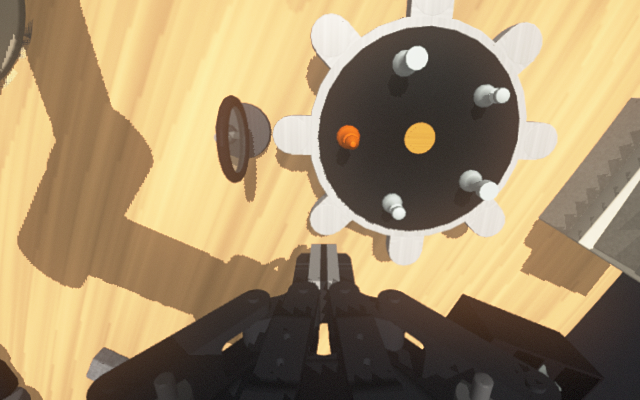

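```bash
python3 -c "
import cv2;a=cv2.imread('pics/w4.png')[85:195,205:365];cv2.imwrite('pics/w4c.png',cv2.resize(a,(800,550)))"
```

```text
(no output)
```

View pics/w4c.png

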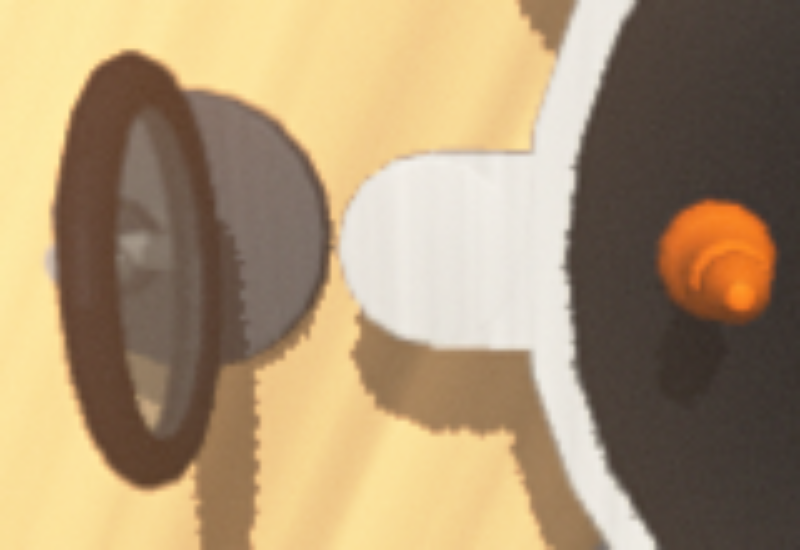

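```bash
sed -i 's/(385,80,430,120)/(385,80,445,160)/' wm.py; python3 wm.py w4.pkl "(231.0,94.7)" "(235.0,182.7)"
python3 - <<'E'
import pickle
from h import *
g=pickle.load(open('w3.pkl','rb'));f=pickle.load(open('w4.pkl','rb'))
print(tri(g,(338.2,99.05),f,(348,136.8)))
def lob(f):
    H=hsv(f).astype(int);m=(H[...,1]<60)&(H[...,2]>120);c=onz(f,[max(blobs(f,(H[...,0]>12)&(H[...,0]<=28)&(H[...,1]>110),(385,80,445,160)),key=lambda b:b[0][4])[1]][0],.068)[:2]
    P=[]
    for v,u in np.argwhere(m[:240,250:580]):
        p=onz(f,(u+250,v),.065)[:2]-c
        if .125<np.hypot(*p)<.152:P.append(np.arctan2(p[1],p[0]))
    P=np.array(P); return np.degrees(np.angle(np.exp(8j*P).mean()))/8+225
print(lob(f))
E
```

```text
gold [([404, 122, 32, 32, 793], [419.35, 137.64])]
bish ([336, 125, 24, 25, 323], [347.07, 137.8])
hub [0.5817551  0.09522414 0.069     ]
[231.   94.7] [235.  182.7]
ring 0.083795461937594 lens [0.41392281 0.01369399 0.094     ]
dist 0.1865873592046224 ang 205.90971602328958
  b 0.085 0.07665884572754622 204.8657602697137
  b 0.0955 0.07753902063198369 203.9401142588544
  b 0.11 0.07878687844800855 202.69632375380544
ring normal 203.3462961625388
(array([0.51432475, 0.06293301, 0.06919391]), np.float64(0.0006831176814401534))
204.9429063368034
```

Run:
```python
import cv2,pickle,numpy as np
A=[]
for n,(x,y) in(("3",(338,99)),("4",(347,137))):
    f=pickle.load(open(f'w{n}.pkl','rb'))["frame"][y-20:y+20,x-20:x+20,::-1];A.append(cv2.resize(f,(400,400),interpolation=cv2.INTER_CUBIC))
A=np.hstack(A)
for i in range(0,800,50): A[::8,i]=(255,255,0)
for i in range(0,400,50): A[i,::8]=(255,255,0)
cv2.imwrite('pics/b34.png',A)
```

```text
(no output)
```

View pics/b34.png

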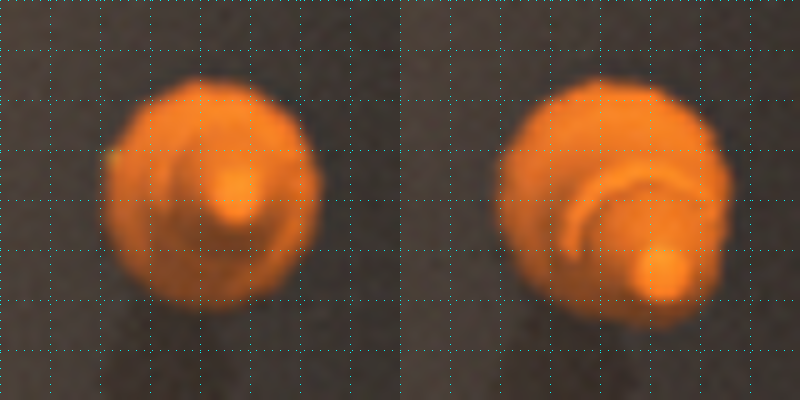

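Run:
```python
import pickle
from h import *
g=pickle.load(open('w3.pkl','rb'));f=pickle.load(open('w4.pkl','rb'))
for n,F,ft,tip,hub,l in(("3",g,(338.7,98.05),(341.05,97.75),(405.71,100.13),(231.6,96.7)),("4",f,(347.85,136.05),(352.65,143.95),(419.35,137.64),(233,138.7))):
    h=onz(F,hub,.069)[:2]
    for p,z in((ft,.071),(tip,.121),(l,.094)):
        d=onz(F,p,z)[:2]-h;print(n,z,np.hypot(*d),np.degrees(np.arctan2(d[1],d[0]))%360)
H=tri(g,(405.71,100.13),f,(419.35,137.64));T=tri(g,(341.05,97.75),f,(352.65,143.95));B=tri(g,(338.7,98.05),f,(347.85,136.05));L=tri(g,(231.6,96.7),f,(233,138.7))
for x in(H,T,B,L):
    d=(x[0]-H[0])[:2];print(x,np.hypot(*d),np.degrees(np.arctan2(d[1],d[0]))%360)
```

```text
3 0.071 0.07471756587731729 204.6795550792788
3 0.121 0.07495709039994852 204.76055449782325
3 0.094 0.18601621068781787 205.00623973664196
4 0.071 0.0747740214916371 204.76900038437466
4 0.121 0.07457287668776451 205.54576783881228
4 0.094 0.18642158584983543 205.3604356574743
(array([0.58234738, 0.09526655, 0.06722591]), np.float64(4.84258243832262e-05)) 0.0 0.0
(array([0.51361708, 0.06349335, 0.12644482]), np.float64(7.930154727326337e-05)) 0.07571915657210919 204.810540177466
(array([0.5140341 , 0.06384537, 0.06984587]), np.float64(7.915129369612383e-05)) 0.07519304867472876 204.7004011031397
(array([0.41497429, 0.01712035, 0.10078462]), np.float64(0.000421898804580687)) 0.18471756970990383 205.02778655206342
```

```bash
python3 push.py 93 100.1 5; python3 wm.py w5.pkl "(228.0,55.2)" "(235.2,138.2)"
python3 - <<'E'
from bench import env,monitor
from h import *
env.reach([.36,-.30,.28],pose(116,.2,flip=-1)[1]); env.hold(.2); print(monitor.sense()["clock"])
E
python3 meas.py 6
```

```text
False
100.1 [0.5579444  0.22787289 0.0499879 ]
40.875
gold [([391, 85, 30, 31, 729], [405.7, 100.15])]
bish ([328, 87, 22, 23, 314], [338.17, 99.56])
hub [0.58190684 0.09501581 0.069     ]
[228.   55.2] [235.2 138.2]
ring 0.08187397275075559 lens [0.41388297 0.01507231 0.094     ]
dist 0.1860725275819438 ang 205.44447675695613
  b 0.085 0.07590887843527921 205.91676260050522
  b 0.0955 0.07640498232801837 205.93986517919785
  b 0.11 0.07709009828891025 205.97127989583458
ring normal 206.24821110532883
42.325
lobes (np.float64(-19.611935977703894), 794)
[([294, 181, 8, 7, 40], [297.82, 184.38])]
[([402, 160, 3, 4, 8], [403.38, 161.12]), ([341, 180, 8, 15, 69], [344.45, 187.93]), ([361, 191, 10, 5, 13], [365.77, 192.23])]
top 0.085 [0.51258846 0.06066166] 0.07648436081960984 205.0121122456186
top 0.0955 [0.51171892 0.06036539] 0.07739768891013443 204.9387023209946
```

View pics/w5.png

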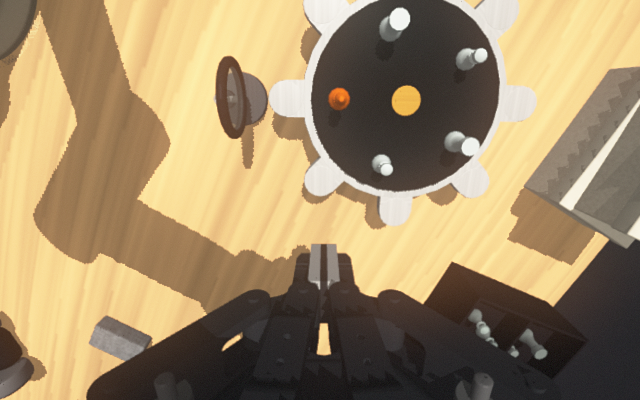

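View pics/s6.png

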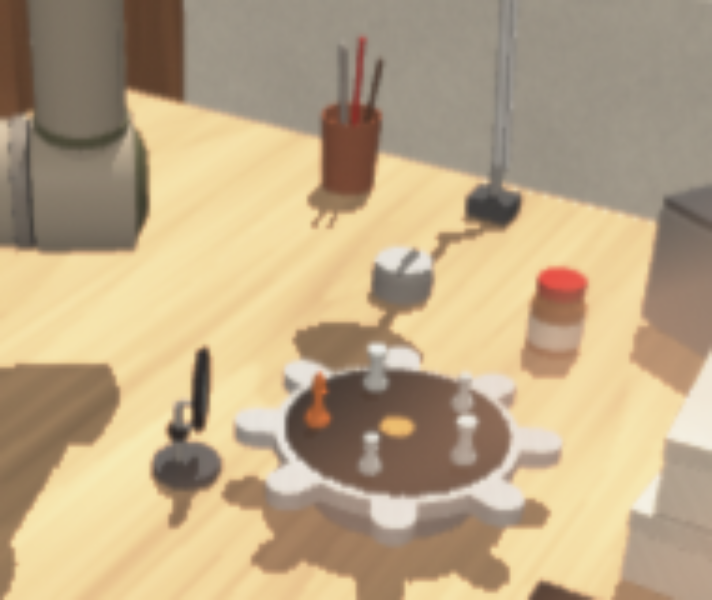

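Run:
```python
from bench import job,monitor
job.hand_in();print(monitor.sense()["clock"])
```

```text
the job is handed in; nothing more can be done
the job is handed in; nothing more can be done
```

I turned the wheel about 145° counter-clockwise, and the amber bishop now stands in front of the lens. I used one long push on a single lobe with the shut fingertips, then three small corrections. The arm was drawn well clear before I handed in at about 42.5 s.

**Alignment:** in the last checks the bishop's bearing from the axis read 205.9° (wrist camera) and 205.0° (top camera). The lens read between 205.4° and 206.1° across my measurements.
- **Agreement:** the cameras disagree by about 1°. The wrist camera puts the bishop about 0.5° past its own lens reading, and the top camera puts it about 0.8° short. That is a likely error of about 1 mm or less at the bishop.
- **Lens readings:** the lens to axis distance measured 184–187 mm, against the 185 mm given. Another way of reading the lens position in the wrist pictures gave 205.0–205.4°, which I weighted less.

**Everything else:** all five pieces are upright, and the bishop's radius measured about 75 mm in two wrist views just before the last small push. The last pictures show no change in the magnifier, tin or jar. The brush and felt block were outside the close-ups I checked at the end, but no push went near them. No guarded descent met contact, and the wrist force stayed around 1 N at each step of the first half of the long push (I did not log it after that).

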